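# Gather the drawer knobs in the tote's clipped corner

### The job

Drop the two drawer knobs that lie loose on the bench into the plywood tote where it stands, with the other three. Then pick the tote up clear of the bench and tilt it, without spilling, so that all five knobs slide down together into its clipped corner; finish while still holding it there, tilted and steady. Leave the chisel, the glue bottle and the clamp where they are.

Things in the scene. Friction and masses are not known exactly. Their poses are not given: they have to be found in the camera images.
- tote: open plywood carrying tote, 220 mm (its x) by 160 mm (its y), about 0.42 kg, standing level, turned any way. Origin at the centre of its underside, z up. Floor and walls 8 mm thick, wall tops 50 mm up. The corner at +x +y is clipped, the other three are square. Waxed wood: knobs stay put on the level and slide at a tilt of about 35 degrees
- bar (a point): middle of the tote's square carrying bar, 97 mm above its underside, over its centre; axes as the tote's. The bar is 18 mm wide (y), 22 mm tall (86 to 108 mm up) and runs along x between two end uprights 46 mm wide (y), 114 mm high. On each side of the bar the tote is open from above for 63 mm
- clip (a point): inside the clipped corner, where a straight wall cuts the corner off at 45 degrees, 50 mm along each side: middle of that wall's inner face, on the tote's floor, at tote x 79, y 49, z 8 mm; axes as the tote's
- under0 (a point): underside of the tote's square corner at x 110, y -80 mm
- under1 (a point): underside of the tote's square corner at x -110, y -80 mm
- under2 (a point): underside of the tote's square corner at x -110, y 80 mm
- under_clip (a point): underside of the tote below the outer face of the clipped corner, at x 85, y 55 mm
- stray1: turned dark-wood drawer knob, 15 g: round head 30 mm in diameter from 14 to 30 mm up, narrower round stem (22 mm) below; origin at the centre of the stem's foot, z through the head; stands head up, 30 mm high. Loose on the bench, beside the tote, to its left or right
- stray2: turned dark-wood drawer knob, 15 g: round head 30 mm in diameter from 14 to 30 mm up, narrower round stem (22 mm) below; origin at the centre of the stem's foot, z through the head; stands head up, 30 mm high. Loose on the bench, 75 to 85 mm (centre to centre) from stray1
- knob1: turned dark-wood drawer knob, 15 g: round head 30 mm in diameter from 14 to 30 mm up, narrower round stem (22 mm) below; origin at the centre of the stem's foot, z through the head; stands head up, 30 mm high. Starts in the tote, away from the clipped corner
- knob2: turned dark-wood drawer knob, 15 g: round head 30 mm in diameter from 14 to 30 mm up, narrower round stem (22 mm) below; origin at the centre of the stem's foot, z through the head; stands head up, 30 mm high. Starts in the tote, away from the clipped corner
- knob3: turned dark-wood drawer knob, 15 g: round head 30 mm in diameter from 14 to 30 mm up, narrower round stem (22 mm) below; origin at the centre of the stem's foot, z through the head; stands head up, 30 mm high. Starts in the tote, away from the clipped corner
- chisel: bystander: wood-handled chisel, 250 mm long along its x, 28 mm high, lying on the bench; origin under its middle
- glue: bystander: white glue bottle, 60 mm in diameter, 170 mm high, standing; origin under its centre
- clamp: bystander: bar clamp lying on the bench, steel bar 260 mm along its y, two blue jaws reaching 90 mm to its -x, 30 mm high; origin under the bar's middle
Things that resemble listed ones, but are neither listed nor needed, are in the scene too. What is shaped like the stray1 but pink or turquoise is not meant.

How it is judged:
By the outcome, as a careful person would: the job done as asked, in the order asked, and still so for the second after the job is handed in, while the arm keeps its last pose, push and grip.
It also fails if it takes over 70 s, if anything falls off the work surface, if the arm or the gripper's body presses on something with over 40 N, if the wrist force passes 120 N, or if a joint passes its speed limit or range.

### The arm

A 7-joint arm with a two-finger parallel gripper is mounted at the origin on the work surface. World frame = base frame: x ahead of the robot, y to its left, z up, the work surface at z = 0. Lengths are in m, angles in rad, forces in N, time in s.
With the tool pointing down it reaches from about 0.4 to 0.85 m from the base axis. Payload 6.9 kg.
Tool frame: the origin (TCP) lies on the centre line of the jaws, within the pads' length; the fingertips stand r.finger_overhang ahead of it and the grasp point (between the pads) lies 6 mm ahead of it (r.finger_overhang is the distance from the TCP to the fingertips, in m); z points along the fingers, y is the direction in which the jaws open and shut (so a half turn about z gives the same grasp; the last joint's range is limited). The gripper opens to 85 mm and grips with 20 to 120 N. Pads are 22 mm wide; open, the fingers measure 114 mm over their backs; the gripper's body (76 mm by 85 mm) begins 54 mm behind the grasp point. The pads swing forward as they close: fully open they stand 13 mm farther back than shut.
Start: joints at [1.345, 0.507, -0.238, 1.5, 0.126, 1.149, -0.155], TCP at [0.204, -0.591, 0.256] pointing down, gripper open.
Joint ranges: [-3.08, 3.08], [-0.24, 2.05], [-1.43, 1.35], [0, 2.5], [-1.52, 4.66], [0.17, 1.96], [-2.89, 2.89]. Speed limits (rad/s): [2.39, 2.39, 3.14, 3.14, 3.14, 3.14, 3.14].

### API

Orientations are given as a unit quaternion [w, x, y, z].
In Python, from station import r gives the robot as it stands. The module is installed in compiled form; this text tells all that it offers.
- The arm moves only by the tool jog_arm, never from a script. Its argument "commands" is a list of rows, each a list of 3 entries, a list of its own where there are three numbers: the shift along the tool's x, y, z in units of 100 mm (1.0 is 100 mm), then the turn, a rotation vector about the tool's x, y, z in units of 45 degrees (1.0 is 45 degrees), then the closure, from 0 (fully open) to 1 (shut). In form: [[[tx, ty, tz], [rx, ry, rz], fingers], ...]. A call has 1 to 12 rows; each row shifts and turns the commanded pose from where the row before left it, along the tool's axes as they then stand; what a row does not reach is not made up. A row lasts 1/8 s, in which the tool goes at most 62.5 mm and 10.7 degrees, less where a joint would pass 70% of its speed; a pose out of reach is approached as far as the arm can. A call with a number of a shift or a turn outside -1 to 1 is refused whole. A call with a gripper value outside its range is refused whole. The fingers move at their own pace and stop on an object; "force" is the grip in N (left out, the last holds). Time passes only in rows, so rows that do not move let the fingers close. It gives the time, the measured TCP pose, the force and the opening at its end, in the units of the state.
- r.state(): the state, without advancing time (a new reading comes with each control period).
- r.grab_frame(name): name is "side" or "top" or "wrist"; returns a dict with "pixels" (400x640x3 uint8, red, green, blue), "depth" (400x640 float32, m along the optical axis (not along the pixel's ray), 0 where there is no reading), "K" (3x3 intrinsics, pixels), "R" (3x3) and "t" (3): a world point X has camera coordinates R X + t; the wrist camera has in their place "tool_from_camera" (4x4, takes a point from camera to tool coordinates, whose origin is the TCP and whose axes are the flange's). Camera axes: x right, y down, z forward; pixel columns grow to the right and rows downward; lengths in m; the calibration is good to about 2 mm. A picture is of the moment at which its call begins: read the wrist's pose just before it.
- r.close_job(): hands the job in, once; it reports no verdict.
The state is a dict: "time": time; "joint_positions": joint angles; "joint_velocities": joint speeds; "effort": joint torques, N m; "tool_pos": TCP position; "ee_rot": TCP orientation; "contact_force": force on the tool from outside, world axes, zero at the start; "wrist_torque": the same for the moment, N m; "opening": finger opening in m.
Only numpy, scipy, OpenCV 4.12 (cv2) and the standard library are available. Lean on these libraries where they do the work, as an engineer would, in place of code of your own. Each camera call takes 0.05 s, during which the arm holds its last target. There are 200 camera calls.

## Working session

There is one attempt and no reset: what is moved stays moved. The work goes in short steps, Python scripts to look and compute and a tool call to move; the robot and the scene stay as the last step left them, time stands still between calls to the robot, and variables do not carry over. Pictures are saved under pics/ and viewed, about 8 in all and at most 12, crops included, and the job is handed in when it is done.

Besides the shell and the picture viewer there is one more tool, called after "Call:" by a JSON object that holds its "fn" and its "kwargs", one argument or row to a line. jog_arm: Moves the arm, as the interface text tells. Its arguments: {"type":"object","properties":{"commands":{"type":"array"},"force":{"type":"number"}},"required":["commands"]}

```bash
mkdir -p pics; cat > h.py <<'E'
from station import r
import numpy as np, cv2
from scipy.spatial.transform import Rotation as Ro
def save(n,px): cv2.imwrite('pics/'+n+'.png',cv2.cvtColor(px,cv2.COLOR_RGB2BGR))
def cam(f,s=None):
    "world_from_camera R,t"
    if 'R' in f: return f['R'].T, -f['R'].T@f['t']
    q=s['ee_rot']; T=Ro.from_quat([q[1],q[2],q[3],q[0]]).as_matrix(); M=f['tool_from_camera']
    return T@M[:3,:3], T@M[:3,3]+np.array(s['tool_pos'])
def cast(f,u,v,z,s=None):
    R,t=cam(f,s); d=R@np.linalg.inv(f['K'])@np.array([u,v,1.]); return t+d*(z-t[2])/d[2]
def cloud(f,s=None):
    R,t=cam(f,s); h,w=f['depth'].shape; u,v=np.meshgrid(np.arange(w),np.arange(h))
    p=np.stack([u,v,np.ones_like(u)],-1)@np.linalg.inv(f['K']).T*f['depth'][...,None]
    return p@R.T+t
E
python3 - <<'E'
from h import *
print(r.state(), r.finger_overhang)
for n in('top','side'):
    f=r.grab_frame(n); save(n+'0',f['pixels']); np.savez(n+'0.npz',**f)
    R,t=cam(f); print(n,t,R[:,2])
E
```

```text
{'time': 0.0, 'joint_positions': array([ 1.34448535,  0.50832132, -0.23749397,  1.50110041,  0.12569794,
        1.14889606, -0.15481919]), 'joint_velocities': array([-2.97119257e-04, -5.54576436e-04, -8.72933533e-04, -8.52203646e-05,
       -7.65152174e-05, -6.29492439e-04,  4.78021614e-04]), 'effort': array([-5.32743834e-04, -6.20601368e+01, -2.18652047e+00, -2.49666238e+01,
        1.28626075e-02,  1.20960581e-02,  3.21157381e-05]), 'tool_pos': array([ 0.20336581, -0.59052159,  0.25545   ]), 'ee_rot': array([-8.53247423e-04,  9.86271606e-01,  1.65128928e-01, -1.65480971e-04]), 'contact_force': array([-0.05211938,  0.1354733 ,  0.2918781 ]), 'wrist_torque': array([0.03705207, 0.01886318, 0.00367342]), 'opening': 0.08518638487340453} 0.025
top [ 0.4565522  -0.01600584  1.08985898] [ 0.11027856 -0.00775787 -0.99387044]
side [0.11565528 1.02246637 0.754951  ] [ 0.36228096 -0.78649957 -0.5001709 ]
```

View pics/top0.png

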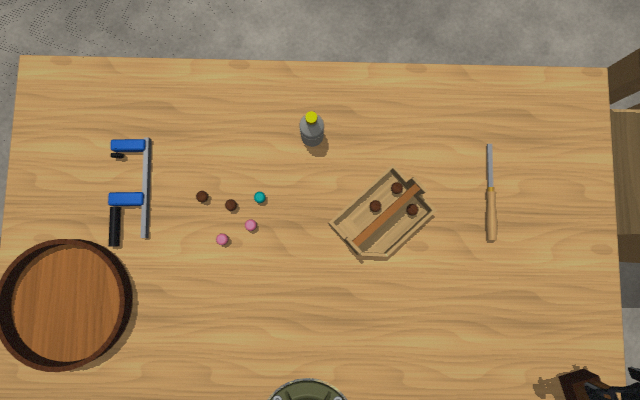

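View pics/side0.png

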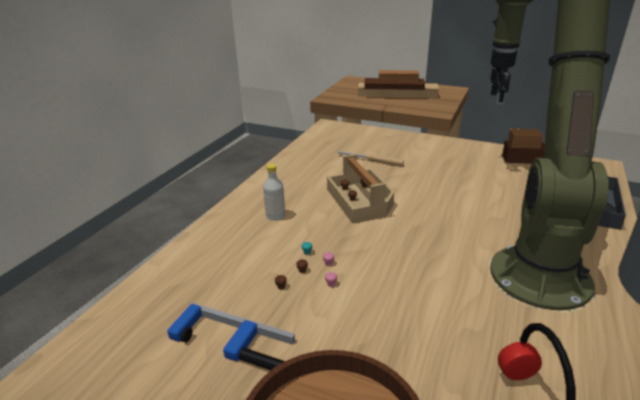

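The top view shows these candidates:
- **Dark knobs, loose:** (202,197) and (231,205). These are my strays.
- **Decoys:** pink at (222,240) and (250,225), turquoise at (260,197).
- **Dark knobs in the tote:** (397,188), (375,206) and (412,210).

The tote is near (382,215) and its clip looks to be at the bottom, near (368,255). I'll check this in a close crop.

```bash
python3 - <<'E'
from h import *
f=dict(np.load('top0.npz')); px=f['pixels']
c=px[155:275,180:450]; save('crop1',cv2.resize(c,(0,0),fx=2.9,fy=2.9,interpolation=cv2.INTER_CUBIC))
P=cloud(f); hsv=cv2.cvtColor(px,cv2.COLOR_RGB2HSV)
m=((px.max(-1)<95)).astype(np.uint8); m[:, :180]=0; m[:,450:]=0; m[:160]=0; m[270:]=0
n,l,st,ce=cv2.connectedComponentsWithStats(m)
for i in range(1,n):
    if st[i,4]>25: print(ce[i].round(1),st[i,4],cast(f,*ce[i],.025).round(4), np.median(P[l==i],0).round(3))
# tote: points 40-60mm rim & bar by depth
reg=np.zeros(m.shape,bool); reg[160:270,320:445]=1
for lo,hi in((.03,.06),(.09,.125)):
    k=reg&(P[...,2]>lo)&(P[...,2]<hi); q=P[k][:,:2].astype(np.float32); print(lo,k.sum(),cv2.minAreaRect(q))
for nm,pt in dict(pinkA=(222,240),pinkB=(250,225),turq=(260,197)).items(): print(nm,cast(f,*pt,.025).round(3))
E
```

```text
[400.2 183.4] 250 [ 0.6124 -0.2267  0.025 ] [ 0.607 -0.222  0.036]
[416.8 209.3] 175 [ 0.5463 -0.2691  0.025 ] [ 0.561 -0.27   0.028]
[202.1 196.5] 108 [0.5688 0.2795 0.025 ] [0.569 0.279 0.028]
[231.2 205. ] 97 [0.5484 0.2044 0.025 ] [0.548 0.204 0.029]
[375. 206.] 104 [ 0.5529 -0.162   0.025 ] [ 0.552 -0.161  0.036]
[411.5 209.4] 115 [ 0.546  -0.2554  0.025 ] [ 0.545 -0.253  0.036]
[350.4 246.3] 45 [ 0.4496 -0.1004  0.025 ] [ 0.45  -0.098  0.046]
0.03 1291 ((0.5260622501373291, -0.17806145548820496), (0.16019928455352783, 0.22033897042274475), 43.2928352355957)
0.09 875 ((0.5266664624214172, -0.17783129215240479), (0.045274704694747925, 0.22091805934906006), 43.31687927246094)
pinkA [0.459 0.224 0.025]
pinkB [0.499 0.155 0.025]
turq [0.57  0.132 0.025]
```

View pics/crop1.png

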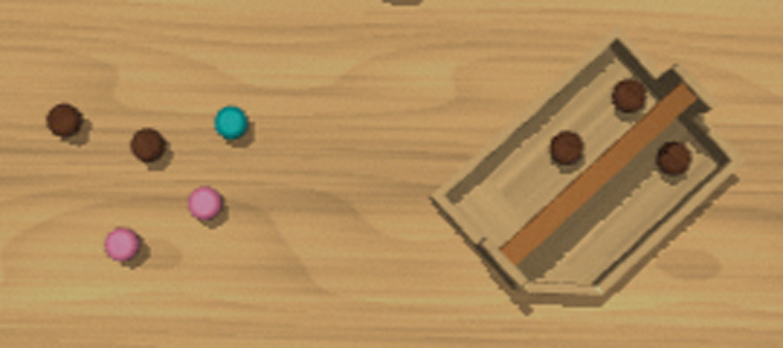

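The clipped corner is the tote's bottom corner in the image, near (365,255) in the full frame. That puts tote +x at a yaw of about 133.3°, with the tote centre at (0.526,-0.178). The strays are at (0.569,0.279) and (0.548,0.204). A tool yaw of 43.3° suits both the picks and the drops.

Call:
{"fn": "jog_arm", "kwargs": {
  "commands": [
    [[0,0,0],[0,0,-0.18],0],
    [[0,0,0],[0,0,-0.18],0],
    [[0,0,0],[0,0,-0.18],0],
    [[0.44,-0.19,0],[0,0,0],0],
    [[0.44,-0.19,0],[0,0,0],0],
    [[0.44,-0.19,0],[0,0,0],0],
    [[0.44,-0.19,0],[0,0,0],0],
    [[0.44,-0.19,0],[0,0,0],0],
    [[0.44,-0.19,0],[0,0,0],0],
    [[0.44,-0.19,0],[0,0,0],0],
    [[0.44,-0.19,0],[0,0,0],0],
    [[0.44,-0.19,0],[0,0,0],0]
  ],
  "force": 30
}}

```text
time: 1.6
tool_pos: [0.3747, -0.1934, 0.2562]
ee_rot: [0.0, 0.929, 0.369, -0.0]
contact_force: [1.1, -0.5, -0.1]
opening: 0.0855
```

```bash
cat >> h.py <<'E'
def rot(s): q=s['ee_rot']; return Ro.from_quat([q[1],q[2],q[3],q[0]]).as_matrix()
def down(yaw):
    c,s=np.cos(np.radians(yaw)),np.sin(np.radians(yaw)); return np.array([[c,s,0],[s,-c,0],[0,0,-1.]])
def go(p,Rt=None,s=None):
    "print first the turn (units), then the shift in the axes after that turn"
    s=s or r.state(); T=rot(s); Rt=T if Rt is None else Rt
    print('t',round(s['time'],2),'at',s['tool_pos'].round(4),'z',T[:,2].round(3),'yaw',np.degrees(np.arctan2(T[1,0],T[0,0])).round(1),'open',round(s['opening'],4),'F',s['contact_force'].round(1))
    print(' turn',(Ro.from_matrix(T.T@Rt).as_rotvec()/np.radians(45)).round(3),'shift',(Rt.T@(np.array(p)-s['tool_pos'])*10).round(3))
C=np.array([.5263,-.178]); YAW=133.3
def tote(x,y): a=np.radians(YAW); return C+np.array([np.cos(a)*x-np.sin(a)*y,np.sin(a)*x+np.cos(a)*y])
E
python3 -c "
from h import *
go([.548,.204,.22],down(43.3))"
```

```text
t 1.6 at [ 0.3747 -0.1934  0.2562] z [-0. -0. -1.] yaw 43.3 open 0.0855 F [ 1.1 -0.5 -0.1]
 turn [-0.  0. -0.] shift [ 3.987 -1.703  0.362]
```

Call:
{"fn": "jog_arm", "kwargs": {
  "commands": [
    [[0.44,-0.19,0.04],[0,0,0],0],
    [[0.44,-0.19,0.04],[0,0,0],0],
    [[0.44,-0.19,0.04],[0,0,0],0],
    [[0.44,-0.19,0.04],[0,0,0],0],
    [[0.44,-0.19,0.04],[0,0,0],0],
    [[0.44,-0.19,0.04],[0,0,0],0],
    [[0.44,-0.19,0.04],[0,0,0],0],
    [[0.44,-0.19,0.04],[0,0,0],0],
    [[0.4,-0.17,0.04],[0,0,0],0],
    [[0,0,0],[0,0,0],0],
    [[0,0,0],[0,0,0],0]
  ]
}}

```text
time: 2.98
tool_pos: [0.5433, 0.1963, 0.2197]
ee_rot: [0.0, 0.929, 0.369, -0.001]
contact_force: [1.0, 0.2, -0.5]
opening: 0.0853
```

```bash
cat >> h.py <<'E'
def darks(f,s,z=.022):
    px=f['pixels']; m=((px.max(-1)<85)&(px[...,0]>px[...,2]*1.3)).astype(np.uint8)
    n,l,st,ce=cv2.connectedComponentsWithStats(m)
    for i in range(1,n):
        if st[i,4]>300: print('dark',ce[i].round(),st[i],cast(f,*ce[i],z,s).round(4))
E
python3 -c "
from h import *
s=r.state(); f=r.grab_frame('wrist'); save('w1',f['pixels'])
go([.548,.204,.1],down(43.3)); darks(f,s)"
```

```text
t 3.02 at [0.5434 0.1957 0.22  ] z [-0.001 -0.001 -1.   ] yaw 43.3 open 0.0855 F [ 1.   0.1 -0.9]
 turn [ 0.     0.002 -0.001] shift [ 0.09  -0.029  1.2  ]
dark [ 14. 121.] [   0   27   35  178 4286] [0.3685 0.4738 0.022 ]
dark [278. 105.] [264  92  28  29 533] [0.5716 0.2812 0.022 ]
dark [317. 169.] [304 156  26  26 431] [0.5502 0.2061 0.022 ]
dark [535. 315.] [ 464  306  140   26 1374] [ 0.605 -0.142  0.022]
dark [590. 367.] [ 548  338   88   62 2395] [ 0.6081 -0.2796  0.022 ]
dark [  7. 370.] [  0 351  19  46 607] [0.0262 0.3297 0.022 ]
dark [478. 395.] [456 387  44  13 400] [ 0.463  -0.2072  0.022 ]
```

View pics/w1.png

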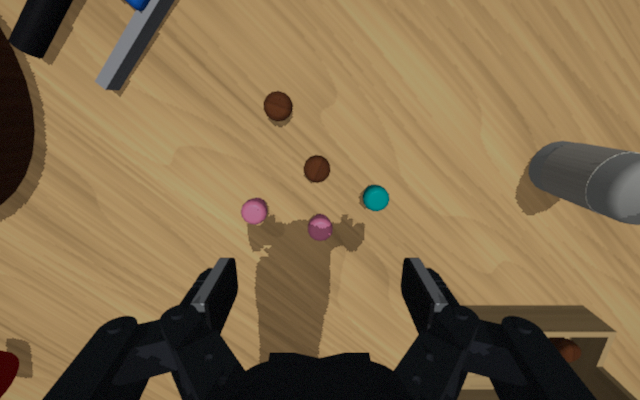

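The wrist view confirms both dark strays at (278,106) and (317,169). The pink and turquoise decoys are clear of the jaws. Next I pick stray2.

Call:
{"fn": "jog_arm", "kwargs": {
  "commands": [
    [[0.11,-0.03,0.4],[0,0,0],0.1],
    [[0,0,0.5],[0,0,0],0.1],
    [[0,0,0.5],[0,0,0],0.1],
    [[0,0,0.3],[0,0,0],0.1],
    [[0,0,0.2],[0,0,0],0.1],
    [[0,0,0],[0,0,0],1],
    [[0,0,0],[0,0,0],1],
    [[0,0,0],[0,0,0],1],
    [[0,0,0],[0,0,0],1],
    [[0,0,0],[0,0,0],1]
  ],
  "force": 30
}}

```text
time: 4.28
tool_pos: [0.5505, 0.2067, 0.0317]
ee_rot: [0.0, 0.929, 0.369, 0.001]
contact_force: [-0.5, -2.2, 6.0]
opening: 0.0287
```

```bash
python3 -c "
from h import *
p=tote(.02,.040); print(p); go([*p,.20],down(43.3))
p=tote(.045,-.040);print(p)"
```

```text
[ 0.48347272 -0.19087728]
t 4.28 at [0.5505 0.2067 0.0317] z [ 0.002  0.    -1.   ] yaw 43.3 open 0.0287 F [-0.5 -2.2  6. ]
 turn [ 0.002 -0.002 -0.   ] shift [-3.214  2.433 -1.683]
[ 0.52454908 -0.11781749]
```

Call:
{"fn": "jog_arm", "kwargs": {
  "commands": [
    [[0,0,-0.3],[0,0,0],1],
    [[0,0,-0.5],[0,0,0],1],
    [[0,0,-0.5],[0,0,0],1],
    [[-0.3,0.23,-0.4],[0,0,0],1],
    [[-0.42,0.32,0],[0,0,0],1],
    [[-0.42,0.32,0],[0,0,0],1],
    [[-0.42,0.32,0],[0,0,0],1],
    [[-0.42,0.32,0],[0,0,0],1],
    [[-0.42,0.32,0],[0,0,0],1],
    [[-0.42,0.32,0],[0,0,0],1],
    [[-0.4,0.28,0],[0,0,0],1],
    [[0,0,0],[0,0,0],1]
  ]
}}

```text
time: 5.78
tool_pos: [0.4805, -0.1956, 0.2003]
ee_rot: [0.001, 0.931, 0.366, -0.001]
contact_force: [0.7, 0.2, 0.6]
opening: 0.0291
```

```bash
python3 -c "
from h import *
f=r.grab_frame('top'); s=r.state(); w=r.grab_frame('wrist')
p=tote(.02,.043); go([*p,.068],down(43.3))
im=np.vstack([cv2.resize(f['pixels'][150:280,300:460],(480,390)),w['pixels'][200:,80:560]]); save('c2',im)"
```

```text
t 5.88 at [ 0.482  -0.1909  0.2007] z [ 0.001  0.    -1.   ] yaw 43.2 open 0.0285 F [ 0.2  0.2 -0.7]
 turn [ 0.    -0.001 -0.001] shift [-0.019  0.01   1.327]
```

View pics/c2.png

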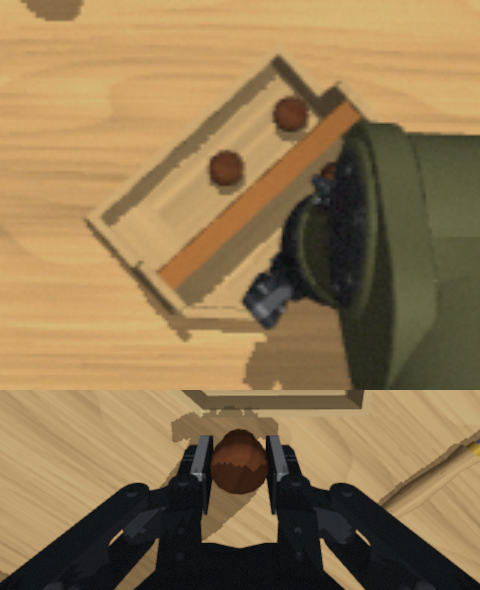

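The stray is held over the +y bay. I lower it to just above where the gripper body would reach the bar, and release.

Call:
{"fn": "jog_arm", "kwargs": {
  "commands": [
    [[-0.02,0.01,0.5],[0,0,0],1],
    [[0,0,0.4],[0,0,0],1],
    [[0,0,0.25],[0,0,0],1],
    [[0,0,0.15],[0,0,0],1],
    [[0,0,0],[0,0,0],1],
    [[0,0,0],[0,0,0],0.45],
    [[0,0,0],[0,0,0],0.45],
    [[0,0,0],[0,0,0],0.45],
    [[0,0,0],[0,0,0],0.45],
    [[0,0,-0.4],[0,0,0],0.45],
    [[0,0,-0.5],[0,0,0],0.45],
    [[0,0,-0.4],[0,0,0],0.3]
  ]
}}

```text
time: 7.38
tool_pos: [0.4814, -0.193, 0.2022]
ee_rot: [0.0, 0.929, 0.369, 0.0]
contact_force: [0.3, -0.9, -0.1]
opening: 0.0592
```

```bash
python3 -c "
from h import *
go([.5695,.280,.20],down(43.3))"
```

```text
t 7.38 at [ 0.4814 -0.193   0.2022] z [ 0.001 -0.    -1.   ] yaw 43.3 open 0.0592 F [ 0.3 -0.9 -0.1]
 turn [ 0.001 -0.001  0.   ] shift [ 3.885 -2.838  0.022]
```

Call:
{"fn": "jog_arm", "kwargs": {
  "commands": [
    [[0.38,-0.28,0],[0,0,0],0.1],
    [[0.44,-0.32,0],[0,0,0],0.1],
    [[0.44,-0.32,0],[0,0,0],0.1],
    [[0.44,-0.32,0],[0,0,0],0.1],
    [[0.44,-0.32,0],[0,0,0],0.1],
    [[0.44,-0.32,0],[0,0,0],0.1],
    [[0.44,-0.32,0],[0,0,0],0.1],
    [[0.44,-0.32,0],[0,0,0],0.1],
    [[0.42,-0.32,0],[0,0,0],0.1],
    [[0,0,0],[0,0,0],0.1],
    [[0,0,0],[0,0,0],0.1]
  ]
}}

```text
time: 8.75
tool_pos: [0.5686, 0.2792, 0.1999]
ee_rot: [0.0, 0.929, 0.369, -0.0]
contact_force: [-0.1, -0.5, -0.1]
opening: 0.0771
```

```bash
python3 -c "
from h import *
f=r.grab_frame('top'); s=r.state(); w=r.grab_frame('wrist'); darks(w,s)
go([.570,.2805,.0305],down(43.3))
im=cv2.resize(f['pixels'][150:280,180:460],None,fx=2.5,fy=2.5); save('c3',im)"
```

```text
dark [ 37. 171.] [   0   51   78  241 9813] [0.3777 0.5022 0.022 ]
dark [318. 180.] [305 167  27  28 482] [0.5719 0.282  0.022 ]
dark [598. 375.] [ 553  358   87   34 1472] [ 0.6325 -0.1856  0.022 ]
dark [461. 383.] [447 364  38  36 767] [ 0.4946 -0.0617  0.022 ]
t 8.85 at [0.5691 0.2779 0.2002] z [-0.    -0.001 -1.   ] yaw 43.2 open 0.0769 F [ 0.5 -0.4  0.4]
 turn [ 0.001  0.001 -0.002] shift [ 0.024 -0.013  1.697]
```

View pics/c3.png

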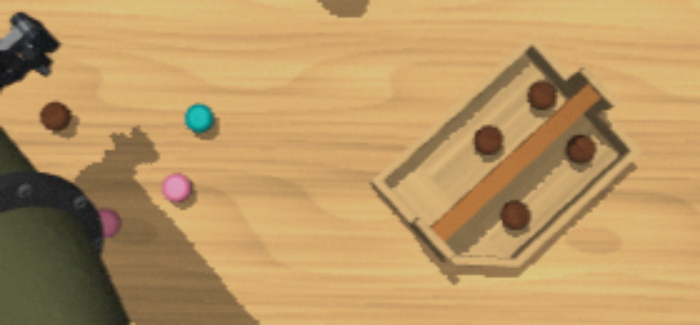

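Four knobs are now upright in the tote; the dropped one is at crop (515,215). I pick the last stray.

Call:
{"fn": "jog_arm", "kwargs": {
  "commands": [
    [[0.03,-0.01,0.4],[0,0,0],0.1],
    [[0,0,0.5],[0,0,0],0.1],
    [[0,0,0.4],[0,0,0],0.1],
    [[0,0,0.25],[0,0,0],0.1],
    [[0,0,0.15],[0,0,0],0.1],
    [[0,0,0],[0,0,0],1],
    [[0,0,0],[0,0,0],1],
    [[0,0,0],[0,0,0],1],
    [[0,0,0],[0,0,0],1],
    [[0,0,0],[0,0,0],1],
    [[0,0,-0.5],[0,0,0],1],
    [[0,0,-0.5],[0,0,0],1]
  ],
  "force": 30
}}

```text
time: 10.35
tool_pos: [0.57, 0.2825, 0.1314]
ee_rot: [-0.0, 0.929, 0.369, -0.0]
contact_force: [0.8, 0.8, 0.2]
opening: 0.0291
```

```bash
python3 -c "
from h import *
p=tote(.045,-.042); print(p); go([*p,.2],down(43.3))"
```

```text
[ 0.52600463 -0.11644586]
t 10.35 at [0.57   0.2825 0.1314] z [-0.001 -0.    -1.   ] yaw 43.3 open 0.0291 F [0.8 0.8 0.2]
 turn [-0.001  0.001  0.001] shift [-3.056  2.602 -0.686]
```

Call:
{"fn": "jog_arm", "kwargs": {
  "commands": [
    [[0,0,-0.4],[0,0,0],1],
    [[-0.26,0.2,-0.3],[0,0,0],1],
    [[-0.4,0.34,0],[0,0,0],1],
    [[-0.4,0.34,0],[0,0,0],1],
    [[-0.4,0.34,0],[0,0,0],1],
    [[-0.4,0.34,0],[0,0,0],1],
    [[-0.4,0.34,0],[0,0,0],1],
    [[-0.4,0.34,0],[0,0,0],1],
    [[-0.4,0.36,0],[0,0,0],1],
    [[0,0,0],[0,0,0],1],
    [[0,0,0],[0,0,0],1]
  ]
}}

```text
time: 11.72
tool_pos: [0.526, -0.116, 0.2006]
ee_rot: [-0.0, 0.929, 0.369, 0.0]
contact_force: [0.2, 0.3, 0.4]
opening: 0.0287
```

```bash
python3 -c "
from h import *
p=tote(.045,-.043); print(p); go([*p,.07],down(43.3))"
```

```text
[ 0.5267324  -0.11576004]
t 11.72 at [ 0.526  -0.116   0.2006] z [ 0.001  0.001 -1.   ] yaw 43.3 open 0.0287 F [0.2 0.3 0.4]
 turn [ 0.    -0.001 -0.   ] shift [0.007 0.003 1.306]
```

Call:
{"fn": "jog_arm", "kwargs": {
  "commands": [
    [[0,0,0.5],[0,0,0],1],
    [[0,0,0.4],[0,0,0],1],
    [[0,0,0.25],[0,0,0],1],
    [[0,0,0.15],[0,0,0],1],
    [[0,0,0],[0,0,0],1],
    [[0,0,0],[0,0,0],0.45],
    [[0,0,0],[0,0,0],0.45],
    [[0,0,0],[0,0,0],0.45],
    [[0,0,0],[0,0,0],0.45],
    [[0,0,-0.4],[0,0,0],0.45],
    [[0,0,-0.5],[0,0,0],0.3],
    [[0,0,-0.4],[0,0,0],0]
  ]
}}

```text
time: 13.22
tool_pos: [0.5261, -0.1165, 0.2022]
ee_rot: [0.0, 0.929, 0.369, 0.0]
contact_force: [-0.3, -0.0, -0.2]
opening: 0.0761
```

Call:
{"fn": "jog_arm", "kwargs": {
  "commands": [
    [[0,0,0],[0,0,-0.2],0],
    [[0,0,0],[0,0,-0.2],0],
    [[0,0,0],[0,0,-0.2],0],
    [[0,0,0],[0,0,-0.2],0],
    [[0,0,0],[0,0,-0.2],0],
    [[0,0,0],[0,0,-0.2],0],
    [[0,0,0],[0,0,-0.2],0],
    [[0,0,0],[0,0,-0.2],0],
    [[0,0,0],[0,0,-0.2],0],
    [[0,0,0],[0,0,-0.2],0],
    [[-0.22,-0.21,0],[0,0,0],0],
    [[-0.22,-0.21,0],[0,0,0],0]
  ]
}}

```text
time: 14.72
tool_pos: [0.5256, -0.1781, 0.2004]
ee_rot: [0.0, 0.396, 0.918, -0.0]
contact_force: [-0.4, 0.3, 0.3]
opening: 0.0853
```

```bash
python3 -c "
from h import *
s=r.state();w=r.grab_frame('wrist'); f=r.grab_frame('top'); print(s['joint_positions'].round(2))
go([*C,.13],down(133.3))
P=cloud(f); reg=np.zeros(P.shape[:2],bool); reg[160:270,320:445]=1
P2=cloud(w,s)
k=(P2[...,2]>.1)&(P2[...,2]<.12)&(np.hypot(P2[...,0]-C[0],P2[...,1]-C[1])<.13); q=P2[k][:,:2].astype(np.float32); print(k.sum(),cv2.minAreaRect(q))
im=np.vstack([w['pixels'],cv2.resize(f['pixels'][160:275,320:460],(240,197))[:, :].repeat(1,0) if 0 else np.zeros((1,640,3),np.uint8)]); save('c4',im)"
```

```text
[ 0.92  0.63 -1.06  1.76  0.61  1.12  0.42]
t 14.82 at [ 0.525  -0.1817  0.1995] z [-0.001 -0.001 -1.   ] yaw 133.0 open 0.0852 F [-0.8 -0.1 -1.2]
 turn [-0.003  0.    -0.007] shift [0.018 0.035 0.695]
7684 ((0.5265160799026489, -0.1779615432024002), (0.0460495688021183, 0.21969085931777954), 43.30002212524414)
```

View pics/c4.png

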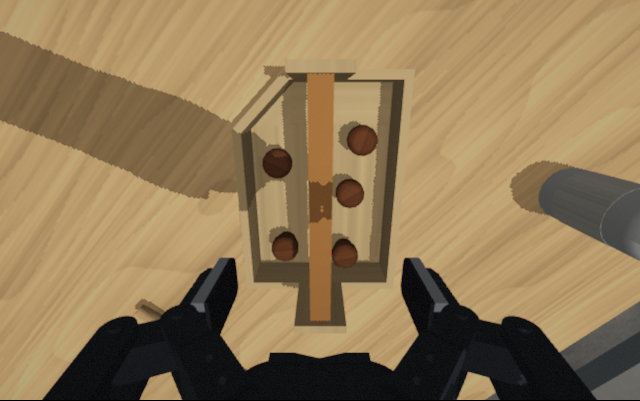

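All five knobs are in the tote: wrist view (277,163), (285,246), (362,140), (350,193) and (345,253). The bar is centred between the jaws, so I grip it.

Call:
{"fn": "jog_arm", "kwargs": {
  "commands": [
    [[0.02,0.03,0.4],[0,0,0],0],
    [[0,0,0.3],[0,0,0],0],
    [[0,0,0.16],[0,0,0],0],
    [[0,0,0.1],[0,0,0],0],
    [[0,0,0],[0,0,0],1],
    [[0,0,0],[0,0,0],1],
    [[0,0,0],[0,0,0],1],
    [[0,0,0],[0,0,0],1],
    [[0,0,0],[0,0,0],1],
    [[0,0,0],[0,0,0],1]
  ],
  "force": 110
}}

```text
time: 16.08
tool_pos: [0.5265, -0.1742, 0.105]
ee_rot: [0.0, 0.396, 0.918, -0.0]
contact_force: [-2.6, 0.1, 6.3]
opening: 0.0163
```

Call:
{"fn": "jog_arm", "kwargs": {
  "commands": [
    [[0,0,0],[0,0,0],1],
    [[0,0,-0.1],[0,0,0],1],
    [[0,0,-0.2],[0,0,0],1],
    [[0,0,-0.3],[0,0,0],1],
    [[0,0,-0.3],[0,0,0],1],
    [[0,0,-0.3],[0,0,0],1],
    [[0,0,-0.3],[0,0,0],1],
    [[0,0,-0.2],[0,0,0],1],
    [[0,0,-0.1],[0,0,0],1],
    [[0,0,0],[0,0,0],1]
  ]
}}

```text
time: 17.32
tool_pos: [0.5264, -0.1737, 0.2849]
ee_rot: [0.0, 0.396, 0.918, -0.0]
contact_force: [0.2, 0.7, -7.2]
opening: 0.0163
```

```bash
python3 -c "
from h import *
s=r.state();print(s['joint_positions'].round(2)); T=rot(s)
go([*C,.29])
# tote axes in tool: x=+toolx? ; tilt to direction phi (tote frame), angle th
print(T.round(2))"
```

```text
[ 0.95  0.55 -1.12  1.64  0.51  1.28  0.5 ]
t 17.32 at [ 0.5264 -0.1737  0.2849] z [ 0.001 -0.    -1.   ] yaw 133.3 open 0.0163 F [ 0.2  0.7 -7.2]
 turn [0. 0. 0.] shift [-0.03  -0.031 -0.051]
[[-0.69  0.73  0.  ]
 [ 0.73  0.69 -0.  ]
 [-0.    0.   -1.  ]]
```

The tote is lifted 0.18 m and level. First I tilt its +y side down about 40°, gently, so every knob moves to the +y wall.

Call:
{"fn": "jog_arm", "kwargs": {
  "commands": [
    [[0,0,0],[-0.08,0,0],1],
    [[0,0,0],[-0.08,0,0],1],
    [[0,0,0],[-0.08,0,0],1],
    [[0,0,0],[-0.08,0,0],1],
    [[0,0,0],[-0.08,0,0],1],
    [[0,0,0],[-0.08,0,0],1]
  ]
}}

```text
time: 18.08
tool_pos: [0.5253, -0.1741, 0.2831]
ee_rot: [0.073, 0.389, 0.902, 0.172]
contact_force: [-0.1, -0.5, -6.5]
opening: 0.016
```

```bash
cat >> h.py <<'E'
def tilt(th,phi):
    "tool rotation with tote lowered th deg toward tote direction phi deg"
    th,phi=np.radians([th,phi]); return down(YAW)@Ro.from_rotvec(th*np.array([-np.sin(phi),-np.cos(phi),0])).as_matrix()
def seq(a,b,n):
    "turns taking tilt a=(th,phi) to b in n rows"
    L=[tilt(*(np.array(a)+(np.array(b)-a)*i/n)) for i in range(n+1)]
    for i in range(n): print((Ro.from_matrix(L[i].T@L[i+1]).as_rotvec()/np.radians(45)).round(3))
def now():
    s=r.state(); D=down(YAW).T@rot(s); v=Ro.from_matrix(D).as_rotvec(); g=rot(s).T@[0,0,-1]
    print('t',round(s['time'],2),s['tool_pos'].round(3),'tilt',np.degrees(np.arccos(g[2])).round(1),'dir',np.degrees(np.arctan2(-g[1],g[0])).round(1),'rv',np.degrees(v).round(1),'q',s['joint_positions'].round(2),'F',s['contact_force'].round(1),'open',s['opening'].round(4))
E
python3 -c "
from h import *
now(); seq((40,90),(40,10),12)"
```

```text
Traceback (most recent call last):
  File "h.py", line 40, in now
    print('t',round(s['time'],2),s['tool_pos'].round(3),'tilt',np.degrees(np.arccos(g[2])).round(1),'dir',np.degrees(np.arctan2(-g[1],g[0])).round(1),'rv',np.degrees(v).round(1),'q',s['joint_positions'].round(2),'F',s['contact_force'].round(1),'open',s['opening'].round(4))
                                                                                                                                                                                                                                                           ^^^^^^^^^^^^^^^^^^
AttributeError: 'float' object has no attribute 'round'
```

```bash
sed -i "s/s\['opening'\].round(4))/round(s['opening'],4))/" h.py
python3 -c "
from h import *
now(); seq((40,90),(40,10),12)"
```

```text
t 18.07 [ 0.525 -0.174  0.283] tilt 21.6 dir 90.3 rv [-21.6   0.1  -0. ] q [ 1.3   0.59 -1.32  1.79  0.35  0.94  0.68] F [-0.1 -0.5 -6.5] open 0.016
[ 0.006 -0.095 -0.035]
[ 0.017 -0.094 -0.035]
[ 0.027 -0.091 -0.035]
[ 0.038 -0.087 -0.035]
[ 0.048 -0.082 -0.035]
[ 0.057 -0.076 -0.035]
[ 0.065 -0.069 -0.035]
[ 0.073 -0.061 -0.035]
[ 0.08  -0.052 -0.035]
[ 0.085 -0.043 -0.035]
[ 0.089 -0.033 -0.035]
[ 0.093 -0.022 -0.035]
```

Call:
{"fn": "jog_arm", "kwargs": {
  "commands": [
    [[0,0,0],[-0.08,0,0],1],
    [[0,0,0],[-0.08,0,0],1],
    [[0,0,0],[-0.08,0,0],1]
  ]
}}

```text
time: 18.45
tool_pos: [0.5252, -0.1741, 0.2829]
ee_rot: [0.11, 0.381, 0.882, 0.256]
contact_force: [-0.3, 0.3, -6.2]
opening: 0.0164
```

```bash
python3 -c "
from h import *
now()"
```

```text
t 18.45 [ 0.525 -0.174  0.283] tilt 32.4 dir 90.2 rv [-32.4   0.1  -0. ] q [ 1.43  0.64 -1.38  1.87  0.25  0.79  0.82] F [-0.3  0.3 -6.2] open 0.0164
```

Call:
{"fn": "jog_arm", "kwargs": {
  "commands": [
    [[0,0,0],[-0.08,0,0],1],
    [[0,0,0],[-0.08,0,0],1],
    [[0,0,0],[0,0,0],1],
    [[0,0,0],[0,0,0],1],
    [[0,0,0],[0,0,0],1],
    [[0,0,0],[0,0,0],1]
  ]
}}

```text
time: 19.2
tool_pos: [0.5266, -0.1734, 0.2845]
ee_rot: [0.134, 0.372, 0.864, 0.311]
contact_force: [-0.4, 0.2, -6.2]
opening: 0.0161
```

```bash
python3 -c "
from h import *
now()
w=r.grab_frame('wrist'); f=r.grab_frame('side'); g=r.grab_frame('top')
im=np.hstack([cv2.resize(w['pixels'],(400,250)),cv2.resize(f['pixels'][80:240,280:536],(400,250))])
im=np.vstack([im,cv2.resize(g['pixels'][130:290,280:536],(800,500))[:340]]); save('c5',im)"
```

```text
t 19.2 [ 0.527 -0.173  0.284] tilt 39.6 dir 89.9 rv [-39.6  -0.   -0.1] q [ 1.49  0.69 -1.4   1.91  0.15  0.69  0.95] F [-0.4  0.2 -6.2] open 0.0161
```

View pics/c5.png

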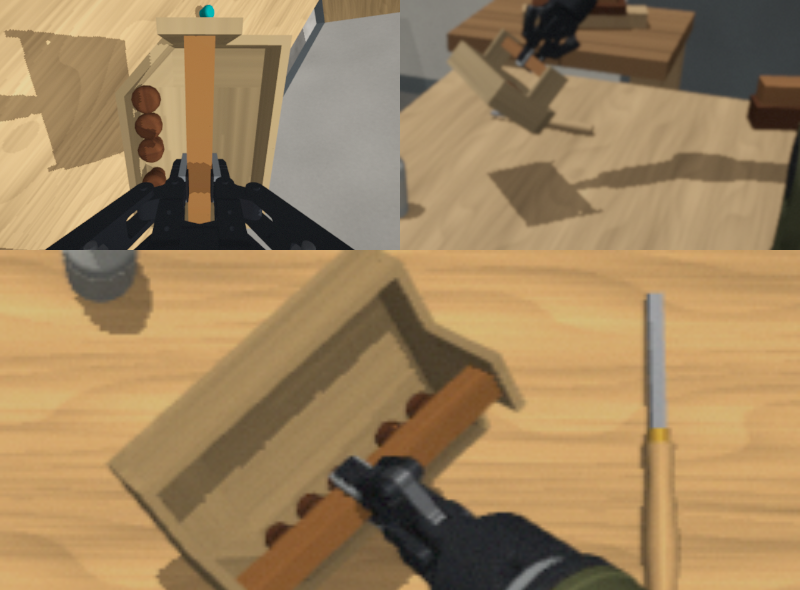

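All five knobs now line the +y wall: four show in the wrist view and five along the bar in the top view. Next I swing the tilt direction toward +x.

Call:
{"fn": "jog_arm", "kwargs": {
  "commands": [
    [[0,0,0],[0.01,-0.095,-0.035],1],
    [[0,0,0],[0.017,-0.094,-0.035],1],
    [[0,0,0],[0.027,-0.091,-0.035],1],
    [[0,0,0],[0.038,-0.087,-0.035],1],
    [[0,0,0],[0.048,-0.082,-0.035],1],
    [[0,0,0],[0.057,-0.076,-0.035],1]
  ]
}}

```text
time: 20.1
tool_pos: [0.5258, -0.1733, 0.2841]
ee_rot: [0.303, 0.371, 0.865, 0.148]
contact_force: [-0.1, -0.2, -7.4]
opening: 0.0162
```

```bash
python3 -c "
from h import *
now()"
```

```text
t 20.1 [ 0.526 -0.173  0.284] tilt 39.5 dir 49.2 rv [-29.9 -25.7  -0.2] q [ 1.39  0.31 -1.18  2.19  0.29  0.18  0.82] F [-0.1 -0.2 -7.4] open 0.0162
```

Joint 6 is close to its lower limit, so I move the tote outward and up to gain room before going on.

```bash
python3 -c "
from h import *
s=r.state(); go(s['tool_pos']+[.095,-.03,.05]); seq((40,50),(40,15),6)"
```

```text
t 20.1 at [ 0.5258 -0.1733  0.2841] z [ 0.635  0.031 -0.772] yaw 126.4 open 0.0162 F [-0.1 -0.2 -7.4]
 turn [0. 0. 0.] shift [-0.94   0.561  0.208]
[ 0.057 -0.061 -0.03 ]
[ 0.063 -0.055 -0.03 ]
[ 0.068 -0.048 -0.03 ]
[ 0.072 -0.041 -0.03 ]
[ 0.076 -0.034 -0.03 ]
[ 0.079 -0.026 -0.03 ]
```

Call:
{"fn": "jog_arm", "kwargs": {
  "commands": [
    [[-0.07,0.04,0.01],[0,0,0],1],
    [[-0.15,0.09,0.03],[0,0,0],1],
    [[-0.18,0.11,0.04],[0,0,0],1],
    [[-0.18,0.11,0.04],[0,0,0],1],
    [[-0.18,0.11,0.04],[0,0,0],1],
    [[-0.12,0.07,0.03],[0,0,0],1],
    [[-0.06,0.03,0.02],[0,0,0],1],
    [[0,0,0],[0,0,0],1]
  ]
}}

```text
time: 21.1
tool_pos: [0.6217, -0.2042, 0.3335]
ee_rot: [0.303, 0.371, 0.865, 0.149]
contact_force: [0.8, -1.3, -5.6]
opening: 0.0163
```

```bash
python3 -c "
from h import *
now()"
```

```text
t 21.1 [ 0.622 -0.204  0.334] tilt 39.5 dir 49.5 rv [-30.1 -25.6  -0.2] q [ 1.19  0.39 -1.06  1.9   0.33  0.39  0.78] F [ 0.8 -1.3 -5.6] open 0.0163
```

Call:
{"fn": "jog_arm", "kwargs": {
  "commands": [
    [[0,0,0],[0.057,-0.061,-0.03],1],
    [[0,0,0],[0.063,-0.055,-0.03],1],
    [[0,0,0],[0.068,-0.048,-0.03],1],
    [[0,0,0],[0.072,-0.041,-0.03],1],
    [[0,0,0],[0.076,-0.034,-0.03],1],
    [[0,0,0],[0.079,-0.026,-0.03],1],
    [[0,0,0],[0,0,0],1],
    [[0,0,0],[0,0,0],1],
    [[0,0,0],[0,0,0],1],
    [[0,0,0],[0,0,0],1]
  ]
}}

```text
time: 22.35
tool_pos: [0.6211, -0.2048, 0.334]
ee_rot: [0.336, 0.371, 0.864, -0.054]
contact_force: [-0.1, -0.4, -6.3]
opening: 0.0163
```

```bash
python3 -c "
from h import *
now()
w=r.grab_frame('wrist'); f=r.grab_frame('side'); g=r.grab_frame('top')
im=np.hstack([cv2.resize(w['pixels'],(400,250)),cv2.resize(f['pixels'][80:240,280:536],(400,250))])
im=np.vstack([im,cv2.resize(g['pixels'][110:270,280:536],(800,500))[:340]]); save('c6',im)"
```

```text
t 22.35 [ 0.621 -0.205  0.334] tilt 39.8 dir 14.1 rv [ -9.8 -38.6  -0.2] q [ 0.47  0.25 -0.41  1.93  0.91  0.5   0.15] F [-0.1 -0.4 -6.3] open 0.0163
```

View pics/c6.png

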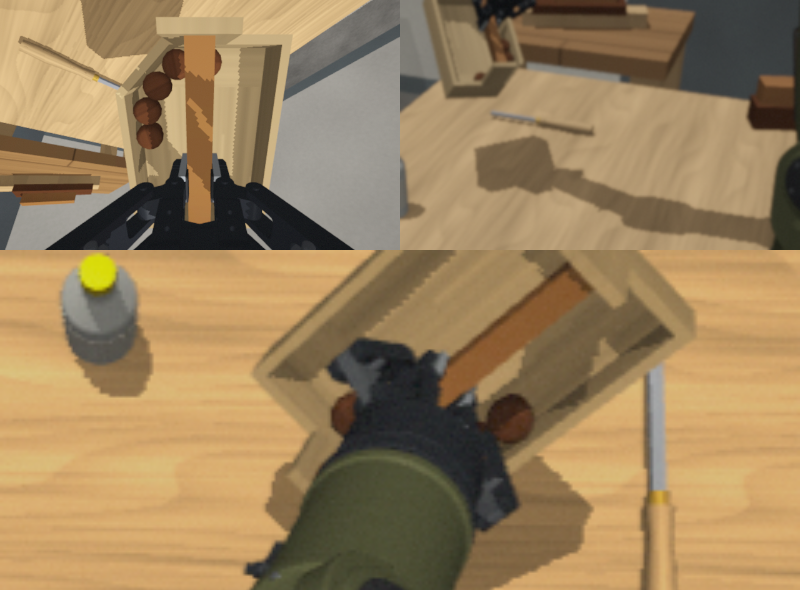

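Four knobs sit along the clip and the +y wall: wrist view (149,136), (148,110), (157,86) and (174,65). One has passed under the bar to (212,62). I swing the direction back past the diagonal to bring it in, then settle at about 45°.

```bash
python3 -c "
from h import *
seq((40,14),(42,66),9);print(); seq((42,66),(42,45),4)"
```

```text
[-0.081  0.019  0.03 ]
[-0.079  0.027  0.03 ]
[-0.076  0.035  0.031]
[-0.072  0.043  0.031]
[-0.068  0.05   0.031]
[-0.063  0.057  0.032]
[-0.057  0.063  0.032]
[-0.05   0.069  0.032]
[-0.043  0.074  0.033]

[ 0.035 -0.07  -0.03 ]
[ 0.041 -0.066 -0.03 ]
[ 0.047 -0.062 -0.03 ]
[ 0.053 -0.058 -0.03 ]
```

Call:
{"fn": "jog_arm", "kwargs": {
  "commands": [
    [[0,0,0],[-0.081,0.019,0.03],1],
    [[0,0,0],[-0.079,0.027,0.03],1],
    [[0,0,0],[-0.076,0.035,0.031],1],
    [[0,0,0],[-0.072,0.043,0.031],1],
    [[0,0,0],[-0.068,0.05,0.031],1],
    [[0,0,0],[-0.063,0.057,0.032],1],
    [[0,0,0],[-0.057,0.063,0.032],1],
    [[0,0,0],[-0.05,0.069,0.032],1],
    [[0,0,0],[-0.043,0.074,0.033],1],
    [[0,0,0],[0,0,0],1],
    [[0,0,0],[0,0,0],1]
  ]
}}

```text
time: 23.88
tool_pos: [0.6213, -0.2039, 0.3339]
ee_rot: [0.263, 0.368, 0.858, 0.243]
contact_force: [-0.5, 1.1, -5.0]
opening: 0.0161
```

```bash
cat >> h.py <<'E'
def knobs():
    s=r.state(); w=r.grab_frame('wrist'); px=w['pixels'].astype(int)
    # bounds: cast dark-red blobs onto plane at head height in tool frame
    m=((px[...,0]<125)&(px[...,0]>1.5*px[...,2])&(px[...,2]<45)).astype(np.uint8); M=w['tool_from_camera']; Ki=np.linalg.inv(w['K'])
    n,l,st,ce=cv2.connectedComponentsWithStats(m)
    for i in range(1,n):
        if st[i,4]<60: continue
        d=M[:3,:3]@Ki@[*ce[i],1]; o=M[:3,3]; p=o+d*((.103-.032)-o[2])/d[2]
        if abs(p[0])<.12 and abs(p[1])<.09: print('blob',ce[i].round(),st[i,4],'tote x,y',(p[0]*1e3).round(),(-p[1]*1e3).round())
    return w
E
python3 -c "
from h import *
now()
w=knobs(); save('c7',np.ascontiguousarray(w['pixels'][:330,130:530]))"
```

```text
t 23.88 [ 0.621 -0.204  0.334] tilt 42.0 dir 65.9 rv [-38.4 -17.   -0.3] q [ 1.34  0.54 -1.24  1.84  0.18  0.49  0.96] F [-0.5  1.1 -5. ] open 0.0161
blob [251. 155.] 5903 tote x,y 51.0 44.0
blob [349.  99.] 386 tote x,y 85.0 -19.0
blob [337. 287.] 62 tote x,y -51.0 -14.0
```

View pics/c7.png

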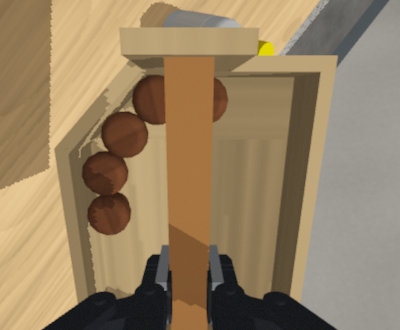

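The knobs form a chain around the clip, with one end knob half under the bar. I swing the direction a little past +y so that knob rolls in behind the others.

```bash
python3 -c "
from h import *
seq((42,66),(42,105),7);print(); seq((42,105),(42,48),10)"
```

```text
[-0.03   0.077  0.032]
[-0.022  0.08   0.032]
[-0.014  0.082  0.032]
[-0.006  0.083  0.032]
[0.002 0.083 0.032]
[0.01  0.082 0.032]
[0.018 0.081 0.032]

[-0.018 -0.083 -0.032]
[-0.01  -0.084 -0.032]
[-0.001 -0.085 -0.032]
[ 0.007 -0.084 -0.032]
[ 0.016 -0.083 -0.032]
[ 0.024 -0.081 -0.032]
[ 0.032 -0.079 -0.032]
[ 0.039 -0.075 -0.032]
[ 0.047 -0.071 -0.032]
[ 0.054 -0.066 -0.032]
```

Call:
{"fn": "jog_arm", "kwargs": {
  "commands": [
    [[0,0,0],[-0.03,0.077,0.032],1],
    [[0,0,0],[-0.022,0.08,0.032],1],
    [[0,0,0],[-0.014,0.082,0.032],1],
    [[0,0,0],[-0.006,0.083,0.032],1],
    [[0,0,0],[0.002,0.083,0.032],1],
    [[0,0,0],[0.01,0.082,0.032],1],
    [[0,0,0],[0.018,0.081,0.032],1],
    [[0,0,0],[0,0,0],1],
    [[0,0,0],[0,0,0],1],
    [[0,0,0],[0,0,0],1]
  ]
}}

```text
time: 25.18
tool_pos: [0.6213, -0.2036, 0.3343]
ee_rot: [0.051, 0.368, 0.858, 0.354]
contact_force: [0.3, 0.4, -5.3]
opening: 0.0164
```

```bash
python3 -c "
from h import *
now()
w=knobs(); save('c8',np.ascontiguousarray(w['pixels'][:330,130:530]))"
```

```text
t 25.18 [ 0.621 -0.204  0.334] tilt 41.9 dir 105.0 rv [-40.4  11.   -0.3] q [ 1.24  0.79 -1.25  1.46  0.06  1.09  0.96] F [ 0.3  0.4 -5.3] open 0.0164
blob [242. 203.] 6123 tote x,y 17.0 53.0
blob [302. 294.] 63 tote x,y -58.0 13.0
```

View pics/c8.png

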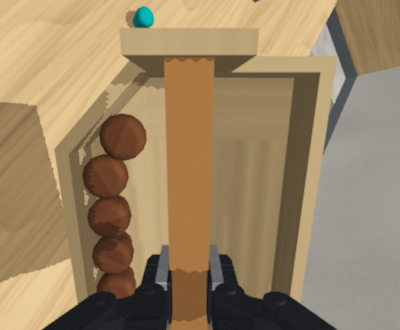

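The chain straightened along the +y wall, with its lead knob at the clip (crop (122,136)). Five knobs in a chain centred on the clip is the natural resting place. I bring the direction back to about 17°, then settle on the diagonal.

```bash
python3 -c "
from h import *
seq((42,105),(42,17),12);print(); seq((42,17),(44,45),5)"
```

```text
[-0.021 -0.107 -0.042]
[-0.008 -0.109 -0.042]
[ 0.006 -0.109 -0.042]
[ 0.02  -0.107 -0.042]
[ 0.034 -0.104 -0.042]
[ 0.047 -0.099 -0.042]
[ 0.059 -0.092 -0.042]
[ 0.07  -0.084 -0.042]
[ 0.08  -0.074 -0.042]
[ 0.089 -0.063 -0.042]
[ 0.096 -0.051 -0.042]
[ 0.102 -0.038 -0.042]

[-0.082  0.02   0.032]
[-0.08   0.028  0.033]
[-0.077  0.036  0.033]
[-0.074  0.044  0.034]
[-0.07   0.051  0.035]
```

Call:
{"fn": "jog_arm", "kwargs": {
  "commands": [
    [[0,0,0],[-0.021,-0.107,-0.042],1],
    [[0,0,0],[-0.008,-0.109,-0.042],1],
    [[0,0,0],[0.006,-0.109,-0.042],1],
    [[0,0,0],[0.02,-0.107,-0.042],1],
    [[0,0,0],[0.034,-0.104,-0.042],1],
    [[0,0,0],[0.047,-0.099,-0.042],1],
    [[0,0,0],[0.059,-0.092,-0.042],1],
    [[0,0,0],[0.07,-0.084,-0.042],1],
    [[0,0,0],[0.08,-0.074,-0.042],1],
    [[0,0,0],[0.089,-0.063,-0.042],1],
    [[0,0,0],[0.096,-0.051,-0.042],1],
    [[0,0,0],[0.102,-0.038,-0.042],1]
  ]
}}

```text
time: 26.72
tool_pos: [0.6204, -0.2024, 0.3312]
ee_rot: [0.352, 0.368, 0.861, -0.025]
contact_force: [1.2, 0.0, -7.9]
opening: 0.0165
```

Call:
{"fn": "jog_arm", "kwargs": {
  "commands": [
    [[0,0,0],[0,0,0],1],
    [[0,0,0],[0,0,0],1],
    [[0,0,0],[0,0,0],1],
    [[0,0,0],[0,0,0],1]
  ]
}}

```text
time: 27.22
tool_pos: [0.6207, -0.2058, 0.3315]
ee_rot: [0.352, 0.369, 0.86, -0.025]
contact_force: [-0.6, -0.1, -6.4]
opening: 0.0164
```

```bash
cat >> h.py <<'E'
def heads():
    "knob heads in tote mm: dark pixels -> depth points in tote frame between 25 and 45 mm up"
    w=r.grab_frame('wrist'); px=w['pixels'].astype(int); M=w['tool_from_camera']; h,wd=px.shape[:2]
    u,v=np.meshgrid(np.arange(wd),np.arange(h))
    p=np.stack([u,v,np.ones_like(u)],-1)@np.linalg.inv(w['K']).T*w['depth'][...,None]@M[:3,:3].T+M[:3,3]
    X,Y,Z=p[...,0]*1e3,-p[...,1]*1e3,103-p[...,2]*1e3
    k=(Z>33)&(Z<48)&(X<99)&(X>-60)&(abs(Y)<70)&(X+Y<122)&(w['depth']>0)&(px[...,0]>1.5*px[...,2])&(px.max(-1)<150)
    g=np.zeros((160,170),np.uint8); g[(Y[k]+80).astype(int),(X[k]+60).astype(int)]=255
    g=cv2.morphologyEx(g,cv2.MORPH_CLOSE,np.ones((4,4),np.uint8)); g=cv2.erode(g,np.ones((3,3),np.uint8))
    n,l,st,ce=cv2.connectedComponentsWithStats(g)
    for i in range(1,n):
        if st[i,4]>25: c=ce[i]-[60,80]; print('head',c.round(),'box x',st[i,0]-60,st[i,0]+st[i,2]-60,'y',st[i,1]-80,st[i,1]+st[i,3]-80,'area',st[i,4],'to clip',np.hypot(*(c-[79,49])).round())
    return w
E
python3 -c "
from h import *
now();heads()"
```

```text
t 27.23 [ 0.621 -0.206  0.331] tilt 41.3 dir 19.2 rv [-13.6 -39.   -0.2] q [ 0.36  0.23 -0.22  1.98  0.82  0.35  0.23] F [-0.6 -0.1 -6.4] open 0.0164
head [ 85. -19.] box x 74 98 y -23 -14 area 132 to clip 68.0
head [47. 46.] box x -3 99 y 16 70 area 2029 to clip 32.0
```

Call:
{"fn": "jog_arm", "kwargs": {
  "commands": [
    [[0,0,0],[-0.082,0.02,0.032],1],
    [[0,0,0],[-0.08,0.028,0.033],1],
    [[0,0,0],[-0.077,0.036,0.033],1],
    [[0,0,0],[-0.074,0.044,0.034],1],
    [[0,0,0],[-0.07,0.051,0.035],1],
    [[0,0,0],[0,0,0],1],
    [[0,0,0],[0,0,0],1],
    [[0,0,0],[0,0,0],1],
    [[0,0,0],[0,0,0],1],
    [[0,0,0],[0,0,0],1],
    [[0,0,0],[0,0,0],1]
  ]
}}

```text
time: 28.65
tool_pos: [0.6217, -0.2032, 0.3318]
ee_rot: [0.343, 0.364, 0.852, 0.153]
contact_force: [0.2, -0.1, -5.0]
opening: 0.0164
```

```bash
python3 -c "
from h import *
now();w=heads(); f=r.grab_frame('top'); save('c9',np.hstack([w['pixels'][20:320,130:530],cv2.resize(f['pixels'][90:270,240:480],(400,300))]))"
```

```text
t 28.65 [ 0.622 -0.203  0.332] tilt 44.1 dir 47.2 rv [-32.5 -29.8  -0.4] q [ 1.17  0.35 -0.99  1.98  0.26  0.22  0.86] F [ 0.2 -0.1 -5. ] open 0.0164
head [ 86. -19.] box x 73 98 y -23 -14 area 161 to clip 68.0
head [47. 46.] box x -2 99 y 16 70 area 1979 to clip 32.0
```

View pics/c9.png

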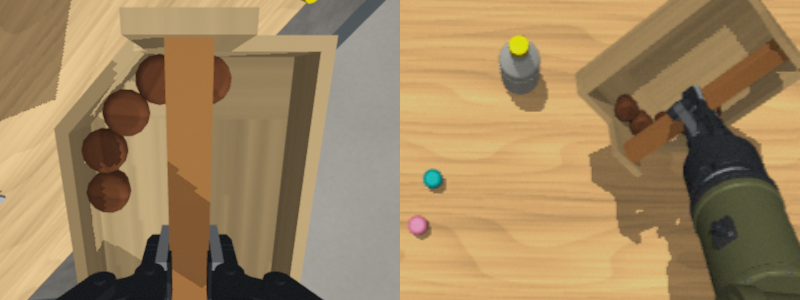

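All five knobs rest in a chain centred on the clip: crop (109,191), (105,150), (126,113), (157,78) and the fifth at (215,80), partly behind the bar. The tilt is steady at 44°, pointing at 47° in the tote frame, and the grip is firm. I hand the job in.

```bash
python3 -c "
from h import *
now(); print(r.close_job())"
```

```text
t 28.75 [ 0.622 -0.204  0.332] tilt 44.1 dir 47.2 rv [-32.5 -29.8  -0.4] q [ 1.17  0.35 -0.99  1.98  0.26  0.22  0.86] F [-0.6  0.6 -6.3] open 0.0163
the job is handed in; nothing more can be done
None
```

I dropped both loose dark knobs into the tote where it stood, then lifted it by the bar and tilted it until all five knobs came to rest around the clipped corner. I handed the job in at 28.8 s, still holding the tote there.

**Last checks:**
- **Tilt and grip:** the tote was steady at 44°, tilted almost straight toward the clip (47°, where 45° is the diagonal). The jaws were closed on the bar at 16 mm, and the tote hung at least 0.15 m above the bench by my estimate.
- **Knobs:** all five were inside the tote in the last picture. They form a single-file chain against the clip wall and the two walls beside it.
- **Other objects:** I moved nothing toward the chisel, glue bottle, clamp or coloured knobs. I did not measure their positions again at the end.

**Not perfect:** the knobs are a chain, not a tight heap. The two end knobs are roughly 60–65 mm from the clip point, and one of them is half hidden under the bar. I tried once to nest that one behind the others. The chain only straightened along the wall, so I brought it back to the clip. My depth measurement could not separate the touching knobs, so these distances are estimates from the picture.

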